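# Index the banding wheel one hole on

## Task

The terracotta bowl on the indexing banding wheel is being painted in twelve equal panels, and the next panel is due. With a fingertip press the black thumb plunger down to free the wheel, push it round anticlockwise (seen from above) to the very next hole, neither past it nor the other way, and let the plunger spring fully up so that its pin locks the wheel there. Nothing is to be gripped or lifted: do not touch the bowl, which must stay standing on the middle of the wheel, and leave the things round it where they are.

Things in the scene. Friction and masses are not known exactly. Their poses are not given: they have to be found in the camera images.
- banding_wheel: fixed grey pedestal with a steel index plate, 236 mm across, top 58 mm above the worktable, with 12 holes of 13 mm, 30 degrees apart, on radius 104 mm. Origin: on the vertical turning axis at worktable height; z up; at the start the plunger lies on its +x side. A desk lamp's arm overhangs the back of the table (x over 0.43 m, y over -0.2 m), 0.29 to 0.75 m up: keep the robot clear of it
- turntable (a joint): angle of the round aluminium table (180 mm across, top 76 mm above the worktable), rad: 0 at the start, pin in the first hole; grows anticlockwise seen from above; 0.524 with the pin in the next hole. Bearing friction 0.1 N m: it stays where left. A bracket on its rim carries the plunger outside the index plate, so the plunger travels with the table
- plunger (a joint): how far the plunger is pressed down, m: 0 up, 0.014 at its stop; spring 3 N rising to 6 N. Its 10 mm round-nosed pin points up through the hole from under the plate and locks the table; free once more than 11 mm down. Let go between holes, the pin rides under the plate (11 mm down) and snaps up into a hole that comes over it within about 2 mm
- plunger_top (a point): middle of the dished top of the black plunger head, where a fingertip presses: 102 mm above the worktable when up, 150 mm from the turning axis; moves with plunger and table. The head is 40 mm across; its rim, 3 mm wide, stands 3 mm above the dish. The housing under it is 38 mm across
- first_hole (a point): centre, at the plate's top, of the hole in which the pin is at the start; fixed
- next_hole (a point): centre, at the plate's top, of the next hole anticlockwise, 30 degrees on; fixed
- bowl: loose terracotta bowl, 104 mm across the rim, 55 mm high, standing on the middle of the table; origin at the centre of its underside, z up
- pigment_jar_big: bystander: glass jar of pigment with black stopper, 56 mm across, 89 mm high; origin at the centre of its underside
- pigment_jar_small: bystander: glass jar with cork, 46 mm across, 71 mm high; origin at the centre of its underside
- sanding_block: bystander: wooden block 48 x 76 x 27 mm; origin at the centre of its underside
- paint_tube: bystander: white paint tube, 101 mm long, 29 mm wide, 19 mm high; origin under its middle
- eraser: bystander: grey eraser 22 x 42 x 12 mm; origin at the centre of its underside
- tape_roll: bystander: roll of masking tape lying flat, 104 mm across, 25 mm high; origin at the centre of its underside

How it is judged:
By the outcome, as a careful person would: the job done as asked, in the order asked, and still so for the second after the job is handed in, with the robot touching nothing.
It also fails if it takes over 45 s, if anything falls off the work surface, if the arm or the gripper's body presses on something with over 40 N, if the wrist force passes 120 N, or if a joint passes its speed limit or range.

## Robot

A 6-joint arm with a two-finger parallel gripper is mounted at the origin on the work surface; the furniture and walls round the work are solid. World frame = base frame: x ahead of the robot, y to its left, z up, the work surface at z = 0. Lengths are in mm, angles in rad, forces in N, time in s.
With the tool pointing down it reaches from about 350 to 875 mm from the base axis. Payload 15.5 kg.
Tool frame: the origin (TCP) lies on the centre line of the jaws, within the pads' length; the fingertips stand 14 mm ahead of it and the grasp point (between the pads) lies 5 mm behind it (tip_reach is the distance from the TCP to the fingertips, in mm); z points along the fingers, y is the line along which they close (so a half turn about z gives the same grasp; the last joint's range is limited). The gripper opens to 85 mm and grips with 20 to 120 N. Pads are 22 mm wide; open, the fingers measure 114 mm over their backs; the gripper's body (76 mm by 85 mm) begins 54 mm behind the grasp point. The pads swing forward as they close: fully open they stand 13 mm farther back than shut.
Start: joints at [1.05, 0.494, 1.345, -0, 1.302, -0.096], TCP at [258.152, 569.196, 245.277] pointing down, gripper open.
Joint ranges: [-2.91, 2.91], [-0.82, 2.16], [0.22, 2.67], [-1.22, 4.37], [0.12, 2.79], [-3.08, 3.08]. Speed limits (rad/s): [1.89, 1.89, 2.57, 3.01, 3.01, 3.01].

## Interface

Orientations are given as a unit quaternion [x, y, z, w].
In Python, from workcell import * gives the robot as it stands.
- The arm moves only by the tool move_arm, never from a script. Its argument "motion" is a list of rows, each an object with "translation": the shift along the tool's x, y, z in mm, a list of three; "turn": the turn about the tool's z in degrees; "claw": the gripper command: -1 is shut, 1 is fully open, values between are in proportion. In form: [{"translation": [x, y, z], "turn": turn, "claw": claw}, ...]. A call has exactly 10 rows; each row shifts and turns the commanded pose from where the row before left it, along the tool's axes as they then stand; what a row does not reach is not made up. A row lasts 1/8 s, in which the tool goes at most 62.5 mm and 10.7 degrees, less where a joint would pass 70% of its speed; a pose out of reach is approached as far as the arm can. A call with a gripper value outside its range is refused whole. The fingers move at their own pace and stop on an object; "squeeze" is the grip in N (left out, the last holds). Time passes only in rows, so rows that do not move let the fingers close, or fill a call up. It gives the time, the measured TCP pose, the force, the opening and the grip force at its end, in the units of the state.
- get_obs(): the state, without advancing time (a new reading comes with each control period).
- capture(name): name is "scene" or "top"; returns (picture, depth): 480x640x3 uint8, red, green, blue; 480x640 float32, mm along the optical axis (not along the pixel's ray), 0 where there is no reading.
- camera_params(name): a dict with "camera_matrix" (3x3 intrinsics, pixels), "T" (4x4, takes a point from camera to world coordinates). Camera axes: x right, y down, z forward; pixel columns grow to the right and rows downward; lengths in mm; the calibration is good to about 2 mm. A picture is of the moment at which its call begins. camera_params takes no time and is no camera call.
- job_done(): hands the job in; it is judged then, once.
The state is a dict: "t": time; "qpos": joint angles; "qvel": joint speeds; "effort": joint torques, N m; "position": TCP position; "ee_rot": TCP orientation; "wrist_force": force on the tool from outside, world axes, zero at the start; "wrist_torque": the same for the moment, N m; "finger_gap": finger opening in mm; "gripper_force": force on a finger pad.
Only numpy, scipy, OpenCV 4.12 (cv2) and the standard library are available. Lean on these libraries where they do the work, as an engineer would, in place of code of your own. Each camera call takes 0.05 s, during which the arm holds its last target. There are 200 camera calls.

## Working session

There is one attempt and no reset: what is moved stays moved. The work goes in short steps, Python scripts to look and compute and a tool call to move; the robot and the scene stay as the last step left them, time stands still between calls to the robot, and variables do not carry over. Pictures are saved under pics/ and viewed, at most 10 in all, crops included, and the job is handed in when it is done.

Besides the shell and the picture viewer there is one more tool, called by a JSON object that holds its "api" and its "payload", one argument or row to a line. move_arm: Moves the arm, as the interface text tells. Its arguments: {"type":"object","properties":{"motion":{"type":"array"},"squeeze":{"type":"number"}},"required":["motion"]}

```bash
ls; mkdir -p pics
python3 - <<'E'
from workcell import *
import cv2,numpy as np
o=get_obs();print(o)
for n in("scene","top"):
    p,d=capture(n);c=camera_params(n);np.savez(f"{n}0.npz",p=p,d=d,K=c["camera_matrix"],T=c["T"]);cv2.imwrite(f"pics/{n}0.png",p[:,:,::-1]);print(c)
E
```

```text
pics
{'t': 0.0, 'qpos': array([ 1.04946391e+00,  4.94192634e-01,  1.34614334e+00,  1.89469810e-05,
        1.30249858e+00, -9.54512042e-02]), 'qvel': array([-0.0003086 ,  0.00059112,  0.00092428,  0.00012926, -0.00079153,
        0.0007044 ]), 'effort': array([ 5.32162536e-03, -8.82200003e+01, -3.83871424e+01,  3.74231704e-04,
        1.02336193e-02, -3.56108274e-05]), 'position': array([257.99174038, 568.88468544, 244.69023245]), 'ee_rot': array([ 2.11337416e-01,  9.77412968e-01, -5.88883214e-04, -1.97177019e-04]), 'wrist_force': array([-0.21235989, -0.75961432, -0.39746781]), 'wrist_torque': array([-0.00378531, -0.0170893 , -0.00582353]), 'gripper_force': 0.0, 'finger_gap': 85.38569094951332}
{'camera_matrix': array([[458.91893374,   0.        , 311.21812901],
       [  0.        , 458.91893374, 243.43684908],
       [  0.        ,   0.        ,   1.        ]]), 'T': array([[ 8.41006500e-01, -4.04053927e-01,  3.59789508e-01,
         7.42536431e+01],
       [-5.40767518e-01, -6.07275291e-01,  5.82054304e-01,
        -7.01377585e+02],
       [-1.66900494e-02, -6.84073932e-01, -7.29221706e-01,
         9.15469671e+02],
       [ 0.00000000e+00,  0.00000000e+00,  0.00000000e+00,
         1.00000000e+00]])}
{'camera_matrix': array([[531.36977959,   0.        , 319.85345554],
       [  0.        , 531.36977959, 237.57890903],
       [  0.        ,   0.        ,   1.        ]]), 'T': array([[ 2.63805845e-02, -9.98720654e-01,  4.31407042e-02,
         3.86414388e+02],
       [-9.99643346e-01, -2.65350555e-02, -3.01182363e-03,
        -6.78707377e+01],
       [ 4.15271145e-03, -4.30458642e-02, -9.99064467e-01,
         1.53257570e+03],
       [ 0.00000000e+00,  0.00000000e+00,  0.00000000e+00,
         1.00000000e+00]])}
```

View pics/scene0.png

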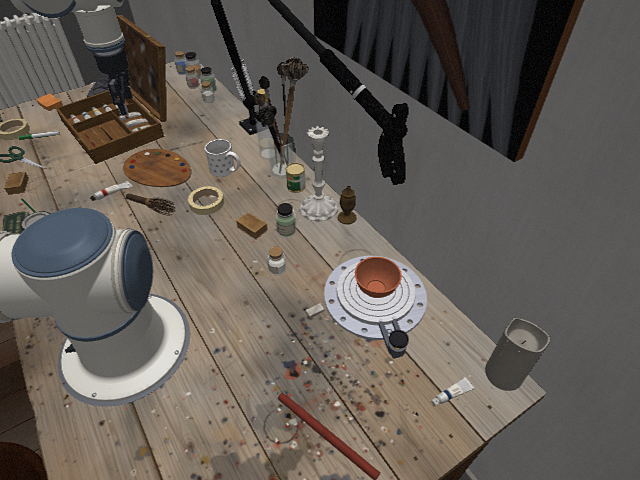

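View pics/top0.png

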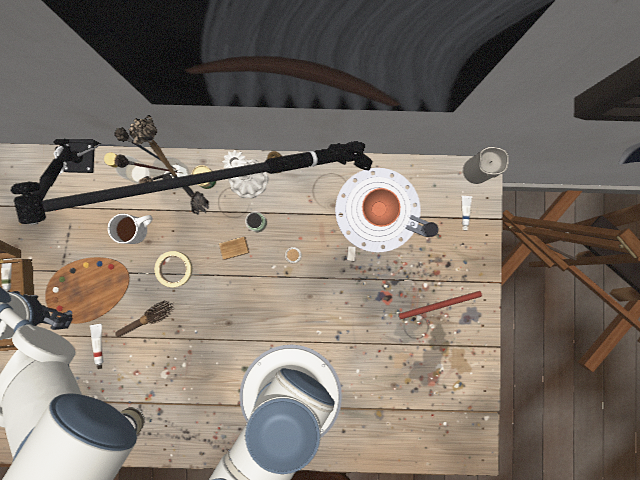

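The scene view shows the wheel at about (377,290) with the plunger at (398,341). In the top view the wheel centre is at about (379,209) and the plunger at (430,229). The lamp head is at (350,152), the paint tube at (466,212) and the vase at (492,163).

```bash
cat > h.py <<'E'
import numpy as np,cv2
def cloud(f):
    z=np.load(f);d=z["d"];K=z["K"];T=z["T"];v,u=np.mgrid[:480,:640]
    P=np.stack([(u-K[0,2])/K[0,0]*d,(v-K[1,2])/K[1,1]*d,d],-1)@T[:3,:3].T+T[:3,3]
    P[d==0]=np.nan;return z["p"],P
def cfit(q):
    A=np.c_[2*q,np.ones(len(q))];s=np.linalg.lstsq(A,(q**2).sum(1),rcond=None)[0];return s[:2],np.sqrt(s[2]+s[:2]@s[:2])
E
python3 - <<'E'
from h import *
for n in("top","scene"):
    p,P=cloud(n+"0.npz");Z=P[...,2]
    c0=P[205,379] if n=="top" else P[290,377]
    g=p.max(-1)
    roi=np.hypot(P[...,0]-c0[0],P[...,1]-c0[1])<200
    pl=(roi&(abs(Z-58)<5)).astype(np.uint8)
    m=max(cv2.findContours(pl,0,1)[0],key=cv2.contourArea)[:,0]
    h=cv2.convexHull(m)[:,0]; q=P[m[:,1],m[:,0],:2]
    for _ in range(6):
        c,r=cfit(q);e=abs(np.hypot(*(q-c).T)-r);q=q[e<max(3,1.5*np.median(e))]
    print(n,"plate",c,r,len(q),"z",np.nanmedian(Z[pl>0]))
    R=np.hypot(P[...,0]-c[0],P[...,1]-c[1])
    b=(R<70)&(Z>115);q=P[b][:,:2];print("bowl rim bbox",q.min(0),q.max(0),(q.min(0)+q.max(0))/2, Z[b].max())
    k=(abs(R-150)<26)&(abs(Z-101)<8);q=P[k];print("plunger",k.sum(),(q.min(0)+q.max(0))/2,q.max(0)-q.min(0),np.median(q,0))
    pc=(q.min(0)+q.max(0))[:2]/2-c;print("R,ang",np.hypot(*pc),np.degrees(np.arctan2(pc[1],pc[0])))
    # dark holes on plate ring
    a=(abs(R-104)<7)&(Z<53)&(Z>-10);nn,l,s,ce=cv2.connectedComponentsWithStats(a.astype(np.uint8))
    for i in range(1,nn):
        if s[i,4]>3:
            q=np.nanmean(P[l==i],0)-np.r_[c,0];print("hole",s[i,4],ce[i].round(1),np.hypot(q[0],q[1]).round(1),np.degrees(np.arctan2(q[1],q[0])).round(1),q[2].round(1))
    for nm,zz in(("hi",140),):
        k=(Z>zz)&(abs(P[...,0]-c0[0])<350)&(abs(P[...,1]-c0[1])<300)&(P[...,0]>250);q=P[k];print("above140",k.sum(),np.percentile(q,[0,50,100],axis=0).round())
E
```

```text
top plate [ 532.07154456 -228.66480574] 115.48416659076423 180 z 57.156080039603694
bowl rim bbox [ 481.8312001  -280.29273472] [ 583.62290621 -180.80869736] [ 532.72705315 -230.55071604] 136.5997961992532
plunger 168 [ 479.2188264  -368.92724724  101.24389667] [37.876738   38.66722438 14.55519543] [ 479.60904821 -369.56823537  101.49500644]
R,ang 149.88983391224428 -110.64706378767035
hole 4 [374.  171.8] 107.6 5.0 51.4
hole 16 [354.8 180.2] 106.4 34.4 11.6
hole 18 [342.5 195.8] 103.3 65.9 10.3
hole 7 [339.9 213. ] 100.7 94.2 5.5
hole 8 [339.4 216.2] 104.0 100.2 25.4
hole 14 [347.  232.5] 101.3 128.8 14.2
hole 16 [399.9 238.9] 106.5 -136.9 14.0
hole 13 [362.8 244.3] 101.1 161.4 5.8
hole 4 [368.  246.2] 104.5 168.2 51.1
hole 4 [374.5 245.5] 99.8 178.0 51.7
hole 18 [381.6 246.3] 102.6 -167.5 4.4
above140 48161 [[ 546. -532.  140.]
 [ 706. -210.  698.]
 [ 732.   68.  912.]]
scene plate [ 533.04494371 -233.2819503 ] 116.5895121130544 142 z 58.1756355386608
bowl rim bbox [ 482.84830204 -285.00402471] [ 585.36384777 -181.17545461] [ 534.10607491 -233.08973966] 133.92825237710667
plunger 293 [ 480.09252695 -372.61825904  102.03974886] [39.79052158 39.4689778  12.52955181] [ 479.71307254 -372.85722755  102.73801052]
R,ang 149.05893255235995 -110.8084508478956
hole 11 [331.  301.9] 101.0 139.3 9.1
hole 388 [353.9 337.4] 93.5 -155.5 -0.9
hole 5 [410.8 321.4] 99.8 -72.7 39.9
hole 46 [411.8 331.6] 106.4 -70.2 -1.1
above140 70533 [[ 549. -542.  140.]
 [ 729. -331.  471.]
 [ 735.   58.  705.]]
```

{"api": "move_arm", "payload": {
  "motion": [
    {"translation": [0,0,0],"turn": 8.2,"claw": -1},
    {"translation": [0,0,0],"turn": 8.2,"claw": -1},
    {"translation": [0,0,0],"turn": 8.2,"claw": -1},
    {"translation": [0,0,0],"turn": 8.2,"claw": -1},
    {"translation": [0,0,0],"turn": 8.2,"claw": -1},
    {"translation": [0,0,0],"turn": 8.2,"claw": -1},
    {"translation": [0,0,0],"turn": 8.2,"claw": -1},
    {"translation": [0,0,0],"turn": 8.2,"claw": -1},
    {"translation": [0,0,0],"turn": 0,"claw": -1},
    {"translation": [0,0,0],"turn": 0,"claw": -1}
  ],
  "squeeze": 20
}}

```text
t: 1.35
position: [258.1, 569.1, 245.1]
ee_rot: [0.706, 0.708, -0.0, 0.0]
wrist_force: [-0.5, -0.1, -0.3]
finger_gap: 0.1
gripper_force: 0.0
```

{"api": "move_arm", "payload": {
  "motion": [
    {"translation": [-45,12,0],"turn": 0,"claw": -1},
    {"translation": [-45,12,0],"turn": 0,"claw": -1},
    {"translation": [-45,12,0],"turn": 0,"claw": -1},
    {"translation": [-45,12,0],"turn": 0,"claw": -1},
    {"translation": [-45,12,0],"turn": 0,"claw": -1},
    {"translation": [-45,12,0],"turn": 0,"claw": -1},
    {"translation": [-48,9,0],"turn": 0,"claw": -1},
    {"translation": [-48,9,0],"turn": 0,"claw": -1},
    {"translation": [-48,9,0],"turn": 0,"claw": -1},
    {"translation": [-48,9,0],"turn": 0,"claw": -1}
  ]
}}

```text
t: 2.6
position: [366.3, 105.7, 245.5]
ee_rot: [0.706, 0.708, 0.0, 0.0]
wrist_force: [0.9, 0.4, 0.3]
finger_gap: -0.0
gripper_force: 0.0
```

{"api": "move_arm", "payload": {
  "motion": [
    {"translation": [-48,3,0],"turn": 0,"claw": -1},
    {"translation": [-48,0,0],"turn": 0,"claw": -1},
    {"translation": [-48,0,0],"turn": 0,"claw": -1},
    {"translation": [-48,0,0],"turn": 0,"claw": -1},
    {"translation": [-48,0,0],"turn": 0,"claw": -1},
    {"translation": [-48,0,0],"turn": 0,"claw": -1},
    {"translation": [-48,20,0],"turn": 0,"claw": -1},
    {"translation": [-48,30,0],"turn": 0,"claw": -1},
    {"translation": [-48,30,0],"turn": 0,"claw": -1},
    {"translation": [-46,30,0],"turn": 0,"claw": -1}
  ]
}}

```text
t: 3.85
position: [479.9, -372.5, 245.2]
ee_rot: [0.706, 0.708, 0.0, 0.0]
wrist_force: [0.3, -0.2, 0.2]
finger_gap: 0.1
gripper_force: 0.0
```

{"api": "move_arm", "payload": {
  "motion": [
    {"translation": [1.5,0,15],"turn": 0,"claw": -1},
    {"translation": [0,0,15],"turn": 0,"claw": -1},
    {"translation": [0,0,15],"turn": 0,"claw": -1},
    {"translation": [0,0,15],"turn": 0,"claw": -1},
    {"translation": [0,0,15],"turn": 0,"claw": -1},
    {"translation": [0,0,15],"turn": 0,"claw": -1},
    {"translation": [0,0,10],"turn": 0,"claw": -1},
    {"translation": [0,0,0],"turn": 0,"claw": -1},
    {"translation": [0,0,0],"turn": 0,"claw": -1},
    {"translation": [0,0,0],"turn": 0,"claw": -1}
  ]
}}

```text
t: 5.1
position: [479.5, -369.5, 145.8]
ee_rot: [0.707, 0.707, 0.0, 0.001]
wrist_force: [0.9, -1.2, -0.4]
finger_gap: -0.0
gripper_force: 0.0
```

```bash
cat > look.py <<'E'
import sys;from workcell import *;import cv2,numpy as np
t=sys.argv[1];p,d=capture("scene");c=camera_params("scene");np.savez(t+".npz",p=p,d=d,K=c["camera_matrix"],T=c["T"])
cv2.imwrite(f"pics/{t}.png",cv2.resize(p[230:380,320:470,::-1],(600,600),interpolation=cv2.INTER_CUBIC))
from h import *
p,P=cloud(t+".npz");q=P[220:400,340:480].reshape(-1,3)
TC=get_obs()["position"];print(TC)
k=q[(np.hypot(q[:,0]-TC[0],q[:,1]-TC[1])<30)&(q[:,2]>70)]
for a in range(70,170,4):
    s=k[(k[:,2]>=a)&(k[:,2]<a+4)]
    if len(s):print(a,len(s),s.min(0)[:2].round(),s.max(0)[:2].round())
E
python3 look.py s1
```

```text
[ 479.41602476 -369.4774069   145.75918283]
70 38 [ 461. -391.] [ 488. -340.]
74 36 [ 462. -391.] [ 483. -341.]
78 49 [ 461. -391.] [ 492. -359.]
82 36 [ 461. -390.] [ 488. -362.]
86 2 [ 463. -382.] [ 471. -376.]
94 3 [ 462. -383.] [ 465. -364.]
98 84 [ 460. -392.] [ 498. -356.]
102 153 [ 460. -391.] [ 500. -352.]
106 23 [ 461. -391.] [ 498. -354.]
130 3 [ 474. -379.] [ 475. -376.]
134 4 [ 474. -382.] [ 481. -377.]
138 12 [ 467. -382.] [ 494. -367.]
142 14 [ 466. -382.] [ 485. -369.]
146 10 [ 467. -383.] [ 492. -378.]
150 13 [ 465. -383.] [ 486. -376.]
154 15 [ 465. -382.] [ 493. -375.]
158 9 [ 466. -382.] [ 487. -376.]
162 11 [ 467. -383.] [ 486. -378.]
166 10 [ 466. -383.] [ 485. -377.]
```

View pics/s1.png

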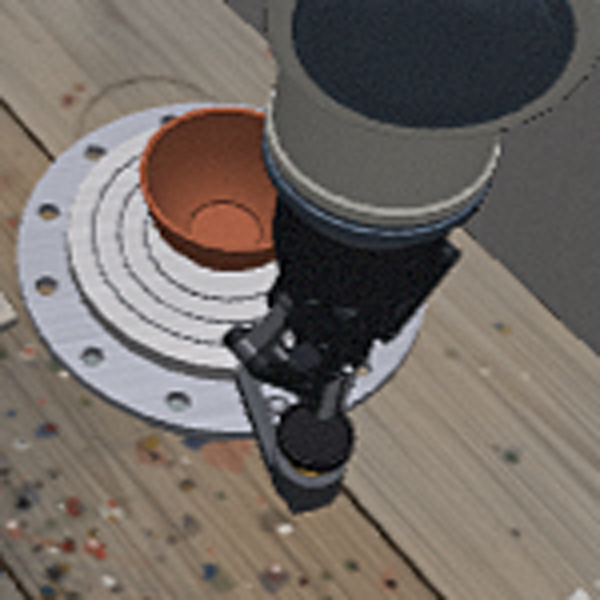

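The crop shows the shut fingertips right above the black head, which sits at about (317,435). The tips are about 29 mm above the head and centred on it.

{"api": "move_arm", "payload": {
  "motion": [
    {"translation": [0,0,8],"turn": 0,"claw": -1},
    {"translation": [0,0,8],"turn": 0,"claw": -1},
    {"translation": [0,0,6],"turn": 0,"claw": -1},
    {"translation": [0,0,4],"turn": 0,"claw": -1},
    {"translation": [0,0,3],"turn": 0,"claw": -1},
    {"translation": [0,0,3],"turn": 0,"claw": -1},
    {"translation": [0,0,3],"turn": 0,"claw": -1},
    {"translation": [0,0,3],"turn": 0,"claw": -1},
    {"translation": [0,0,0],"turn": 0,"claw": -1},
    {"translation": [0,0,0],"turn": 0,"claw": -1}
  ]
}}

```text
t: 6.4
position: [479.3, -369.3, 107.4]
ee_rot: [0.707, 0.707, 0.0, 0.0]
wrist_force: [0.1, 0.0, 3.8]
finger_gap: -0.4
gripper_force: 2.2
```

{"api": "move_arm", "payload": {
  "motion": [
    {"translation": [0,0,2],"turn": 0,"claw": -1},
    {"translation": [0,0,1],"turn": 0,"claw": -1},
    {"translation": [0,0,1],"turn": 0,"claw": -1},
    {"translation": [0,0,1],"turn": 0,"claw": -1},
    {"translation": [0,0,0],"turn": 0,"claw": -1},
    {"translation": [0,0,0],"turn": 0,"claw": -1},
    {"translation": [0,0,0],"turn": 0,"claw": -1},
    {"translation": [0,0,0],"turn": 0,"claw": -1},
    {"translation": [0,0,0],"turn": 0,"claw": -1},
    {"translation": [0,0,0],"turn": 0,"claw": -1}
  ]
}}

```text
t: 7.65
position: [479.3, -369.4, 102.3]
ee_rot: [0.707, 0.707, 0.0, 0.0]
wrist_force: [0.5, 0.5, 6.0]
finger_gap: -0.1
gripper_force: 2.7
```

{"api": "move_arm", "payload": {
  "motion": [
    {"translation": [0,0,0.5],"turn": 0,"claw": -1},
    {"translation": [0,0,0.5],"turn": 0,"claw": -1},
    {"translation": [0,0,0.5],"turn": 0,"claw": -1},
    {"translation": [0,0,0],"turn": 0,"claw": -1},
    {"translation": [0,0,0],"turn": 0,"claw": -1},
    {"translation": [0,0,0],"turn": 0,"claw": -1},
    {"translation": [0,0,0],"turn": 0,"claw": -1},
    {"translation": [0,0,0],"turn": 0,"claw": -1},
    {"translation": [0,0,0],"turn": 0,"claw": -1},
    {"translation": [0,0,0],"turn": 0,"claw": -1}
  ]
}}

```text
t: 8.9
position: [479.8, -369.7, 101.7]
ee_rot: [0.707, 0.707, 0.0, 0.001]
wrist_force: [-0.2, 1.6, 16.1]
finger_gap: -0.2
gripper_force: 8.2
```

{"api": "move_arm", "payload": {
  "motion": [
    {"translation": [-1.35,3.69,0],"turn": -1.5,"claw": -1},
    {"translation": [-1.35,3.69,0],"turn": -1.5,"claw": -1},
    {"translation": [-1.35,3.69,0],"turn": -1.5,"claw": -1},
    {"translation": [-1.35,3.69,0],"turn": -1.5,"claw": -1},
    {"translation": [-1.35,3.69,0],"turn": -1.5,"claw": -1},
    {"translation": [-1.35,3.69,0],"turn": -1.5,"claw": -1},
    {"translation": [-1.35,3.69,0],"turn": -1.5,"claw": -1},
    {"translation": [-1.35,3.69,0],"turn": -1.5,"claw": -1},
    {"translation": [0,0,0],"turn": 0,"claw": -1},
    {"translation": [0,0,0],"turn": 0,"claw": -1}
  ]
}}

```text
t: 10.15
position: [510.3, -377.9, 101.7]
ee_rot: [0.629, 0.777, -0.0, 0.001]
wrist_force: [0.2, 1.4, 15.2]
finger_gap: 0.1
gripper_force: 7.5
```

```bash
python3 look.py s2 | head -1
```

```text
[ 510.291618   -377.94215141  101.73020204]
```

View pics/s2.png

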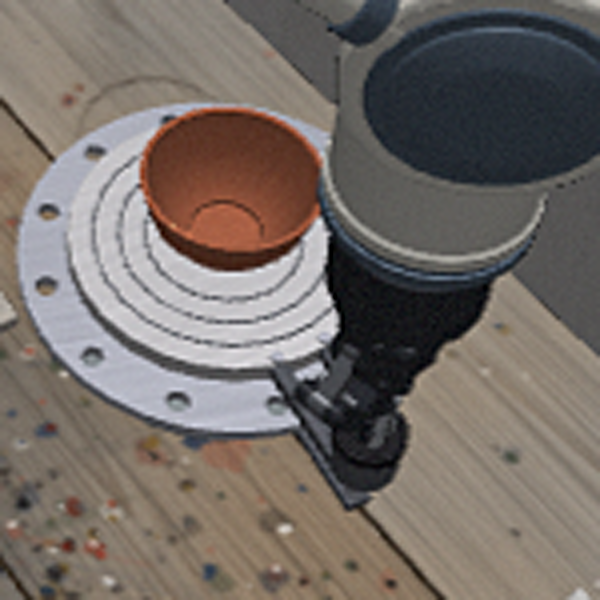

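The wheel has turned freely, with the finger still in the dish (head at about (370,437)) and the first hole uncovered at (277,404). I'll continue to just short of the next hole.

{"api": "move_arm", "payload": {
  "motion": [
    {"translation": [-1.48,4.06,0],"turn": -1.65,"claw": -1},
    {"translation": [-1.48,4.06,0],"turn": -1.65,"claw": -1},
    {"translation": [-1.48,4.06,0],"turn": -1.65,"claw": -1},
    {"translation": [-1.48,4.06,0],"turn": -1.65,"claw": -1},
    {"translation": [-1.48,4.06,0],"turn": -1.65,"claw": -1},
    {"translation": [-1.48,4.06,0],"turn": -1.65,"claw": -1},
    {"translation": [-1.48,4.06,0],"turn": -1.65,"claw": -1},
    {"translation": [-1.48,4.06,0],"turn": -1.65,"claw": -1},
    {"translation": [-1.48,4.06,0],"turn": -1.65,"claw": -1},
    {"translation": [-1.48,4.06,0],"turn": -1.65,"claw": -1}
  ]
}}

```text
t: 11.45
position: [553.2, -378.5, 101.7]
ee_rot: [0.511, 0.86, -0.0, 0.001]
wrist_force: [-0.3, -1.2, 14.9]
finger_gap: 0.3
gripper_force: 7.2
```

{"api": "move_arm", "payload": {
  "motion": [
    {"translation": [-0.5,1.4,0],"turn": 0,"claw": -1},
    {"translation": [0,0,0],"turn": 0,"claw": -1},
    {"translation": [0,0,0],"turn": 0,"claw": -1},
    {"translation": [0,0,-0.5],"turn": 0,"claw": -1},
    {"translation": [0,0,-1],"turn": 0,"claw": -1},
    {"translation": [0,0,-1],"turn": 0,"claw": -1},
    {"translation": [0,0,-1.5],"turn": 0,"claw": -1},
    {"translation": [0,0,-1],"turn": 0,"claw": -1},
    {"translation": [0,0,0],"turn": 0,"claw": -1},
    {"translation": [0,0,0],"turn": 0,"claw": -1}
  ]
}}

```text
t: 12.7
position: [554.1, -377.7, 105.8]
ee_rot: [0.511, 0.859, -0.0, 0.0]
wrist_force: [0.9, -4.4, 5.1]
finger_gap: 0.0
gripper_force: 2.4
```

{"api": "move_arm", "payload": {
  "motion": [
    {"translation": [0,0,-2],"turn": 0,"claw": -1},
    {"translation": [0,0,-2],"turn": 0,"claw": -1},
    {"translation": [0,0,-2],"turn": 0,"claw": -1},
    {"translation": [0,0,-2],"turn": 0,"claw": -1},
    {"translation": [0,0,-3],"turn": 0,"claw": -1},
    {"translation": [0,0,-6],"turn": 0,"claw": -1},
    {"translation": [0,0,-10],"turn": 0,"claw": -1},
    {"translation": [0,0,-15],"turn": 0,"claw": -1},
    {"translation": [0,0,-15],"turn": 0,"claw": -1},
    {"translation": [0,0,-15],"turn": 0,"claw": -1}
  ]
}}

```text
t: 13.95
position: [554.2, -377.6, 179.2]
ee_rot: [0.511, 0.859, -0.0, 0.0]
wrist_force: [-0.2, 0.1, 0.9]
finger_gap: -0.4
gripper_force: 0.0
```

```bash
python3 look.py s3
python3 - <<'E'
from h import *
p,P=cloud("s3.npz");c=np.array([533.5,-232.5]);R=np.hypot(P[...,0]-c[0],P[...,1]-c[1])
k=(abs(R-150)<26)&(abs(P[...,2]-100)<12)&(P[...,0]<600);q=P[k];print(len(q),q.min(0),q.max(0),np.median(q,0))
m=(q.min(0)+q.max(0))[:2]/2-c;print(np.hypot(*m),np.degrees(np.arctan2(m[1],m[0])))
b=(R<70)&(P[...,2]>115)&(P[...,2]<140);q=P[b];print("bowl",q.min(0),q.max(0))
E
```

```text
[ 554.83922277 -378.1504135   181.21094259]
70 44 [ 532. -399.] [ 562. -353.]
74 39 [ 532. -400.] [ 563. -350.]
78 47 [ 537. -400.] [ 566. -365.]
82 39 [ 537. -400.] [ 562. -369.]
86 2 [ 548. -391.] [ 549. -390.]
94 5 [ 538. -398.] [ 568. -380.]
98 79 [ 536. -400.] [ 574. -362.]
102 176 [ 536. -401.] [ 576. -362.]
106 19 [ 536. -400.] [ 573. -363.]
166 6 [ 545. -391.] [ 554. -372.]
279 [ 535.61239452 -400.66148891   95.40808073] [ 576.20269894 -361.61629787  107.97660195] [ 555.38832512 -381.33554774  102.76576027]
150.3183913544259 -81.42712474967551
bowl [ 483.20868232 -285.81441749  115.10233744] [ 586.47847058 -180.39758512  136.57611905]
```

View pics/s3.png

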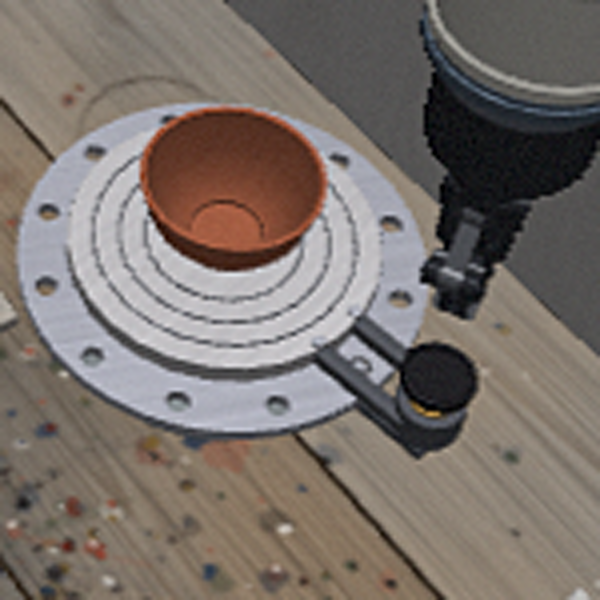

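The plunger head, at (437,375), is back at its starting height (102.8 mm, against 102.7 mm at first). The wheel has turned about 29.4°, with the pin visible in the next hole at (362,365). The bowl has not moved and the gripper is clear of everything.

```bash
python3 -c "
from workcell import *
print(job_done())"
```

```text
the job is handed in; nothing more can be done
None
```

The wheel is locked one hole further anticlockwise with the plunger fully up, the bowl still standing in the middle, and the job handed in at about 14 s; I did not re-measure the bystander objects, but the arm came near none of them.

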